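Square a lacquer panel into the carving board's corner and lock it with the cam

ROBOT

A 6-joint arm with a two-finger parallel gripper is mounted at the origin on the work surface. World frame = base frame: x ahead of the robot, y to its left, z up, the work surface at z = 0. Lengths are in m, angles in rad, forces in N, time in s.
With the tool pointing down it reaches from about 0.325 to 0.9 m from the base axis. Payload 6.1 kg.
Tool frame: the origin (TCP) lies at the very end of the fingers, on their centre line; the grasp point (between the pads) lies 19 mm behind it; z points along the fingers, y is the line along which they close (so a half turn about z gives the same grasp; the last joint's range is limited). The gripper opens to 87 mm and grips with 3 to 60 N. Pads are 19 mm wide; open, the fingers measure 117 mm over their backs; the gripper's body (75 mm by 190 mm) begins 51 mm behind the grasp point.
Start: joints at [0.985, 0.22, 1.526, -0, 1.395, -0.126], TCP at [0.277, 0.56, 0.223] pointing down, gripper open.
Joint ranges: [-2.98, 2.98], [-0.91, 2.08], [0.09, 2.57], [-1.24, 4.39], [0.2, 2.65], [-2.68, 2.68]. Speed limits (rad/s): [2.57, 2.57, 3.01, 3.14, 3.14, 3.14].

INTERFACE

Orientations are given as a rotation vector (axis times angle).
In Python, from station import ctrl gives the robot as it stands. The module is installed in compiled form; this text tells all that it offers.
- The arm moves only by the tool jog_arm, never from a script. Its argument "motion" is a list of rows, each a list of 6 numbers: the shift along the tool's x, y, z in mm, then the turn, a rotation vector about the tool's x, y, z in rad. In form: [[dx, dy, dz, rx, ry, rz], ...]. A call has exactly 5 rows; each row shifts and turns the commanded pose from where the row before left it, along the tool's axes as they then stand; what a row does not reach is not made up. A row lasts 1/8 s, in which the tool goes at most 62.5 mm and 10.7 degrees, less where a joint would pass 70% of its speed; a pose out of reach is approached as far as the arm can. A call is refused whole if a number of a shift passes 62.5 or a number of a turn 0.188, either way. A call with a gripper value outside its range is refused whole. "hand" is the gripper's target within -1 to 1 (shut at 1, half-way at 0, fully open at -1), set as the call begins (left out, the last holds). The fingers move at their own pace and stop on an object; "newtons" is the grip in N (left out, the last holds). Time passes only in rows, so rows that do not move let the fingers close, or fill a call up. It gives the time, the measured TCP pose, the force, the opening and the grip force at its end, in the units of the state.
- ctrl.get_state(): the state, without advancing time (a new reading comes with each control period).
- ctrl.grab_frame(name): name is "side" or "top" or "wrist"; returns the picture (384x512x3 uint8, red, green, blue); there is no depth.
- ctrl.camera_info(name): a dict with "K" (3x3 intrinsics, pixels), "k1" (the pictures are not rectified: a ray, as slopes to the right and down, at radius r is drawn at 1 + k1 r^2 times it, then the intrinsics apply), "rvec" (rotation vector, rad) and "tvec" (3), from world to camera coordinates, as OpenCV has them. Camera axes: x right, y down, z forward; pixel columns grow to the right and rows downward; lengths in m; the calibration is good to about 2 mm. A picture is of the moment at which its call begins: read the wrist's pose just before it. camera_info takes no time and is no camera call; for the wrist camera it gives the pose at the moment of the call.
- ctrl.hand_in(): hands the job in; it is judged then, once.
Trained networks look in the newest picture that a camera, given by its name, has taken for a name from the list of things; names that differ only in an ending like _2 or _b are one class to them, and where a whole thing is asked for, a point or a joint stands for the part that bears it (a point fixed in the world has none). Each returns a list of dicts, best first, with "p" (0 to 1); they miss things now and then, are a little off and sometimes report something else, mostly with a low value. They report only what shows in the picture. A call takes as long as a camera call.
- ctrl.recognise(camera, label): "position" ([x, y, z] in m, in the coordinates of the camera as it stood for that picture, good to about 4 mm: the middle of the surface that is visible of it).
- ctrl.silhouettes(camera, label): "pixels" (384x512 bool, what is visible of it).
- ctrl.tip_of(camera, label): "position" ([x, y, z] in m, in the coordinates of the camera as it stood for that picture, good to about 4 mm: a listed point, or the origin of a listed thing).
The state is a dict: "t": time; "joint_pos": joint angles; "qvel": joint speeds; "tau": joint torques, N m; "position": TCP position; "tcp_rot": TCP orientation; "ft_force": force on the tool from outside, world axes, zero at the start; "moment": the same for the moment, N m; "width": opening from 0.0 (shut) to 1.0 (fully open); "finger_force": force on a finger pad.
Only numpy, scipy, OpenCV 4.12 (cv2) and the standard library are available. Lean on these libraries where they do the work, as an engineer would, in place of code of your own. Each camera call takes 0.05 s, during which the arm holds its last target. There are 200 camera calls.

TASK

Get the red lacquer panel ready for carving: slide it flush into the corner of the carving board, tight against both dark rails, while the cam is still slack. Then swing the cam's yellow-knobbed lever anticlockwise until the cam bears firmly on the panel's near edge, and leave it so, the panel still flush in the corner. Do not disturb the mug, the jar or the wooden block.

Things in the scene. Friction and masses are not known exactly. Their poses are not given: they have to be found in the camera images.
- board: Fixed light-wood board, top 12 mm above the table. Origin on the table; x away from the robot (turned up to 0.25 rad), y left, z up. Spans x -200..160, y -260..210 mm. Two dark rails, 18 mm high above its top, 22 mm thick, form a corner: far rail's inner face at x=120 (y -225..195), left rail's inner face at y=170 (x -23..142).
- corner (a point): The inner corner where the inner faces of the two rails meet, on the board's top; at (120, 170, 12) mm in the board's frame, same axes as the board.
- panel_center (a point): Centre of the loose lacquer panel, red-brown, dark border, flower motif: 130 (own x) x 170 (own y) x 18 mm high, about 0.35 kg, flat on the board, turned up to 0.3 rad from the board's axes, starting right of the cam, off both rails. 9 mm above its underside, z up. Too wide to grasp: push its edges. Seated, the centre is 65 mm from the far rail's face, 85 mm from the left rail's.
- panel_corner (a point): The panel's own far left bottom corner (+65, +85 mm from its centre), beside the brass dot; it belongs in corner. Same axes as the panel.
- cam_turn (a joint): Cam angle, rad: 0 fully slack, grows anticlockwise seen from above, stop at 2.6; starts at 0 to 0.35. The disc reaches 22 - 10 cos(angle) mm from the pivot towards the far rail: 8 mm clear of the seated panel's near edge at 0, touching at about 1.37. The hinge stays where left (friction 0.25 N m, 3 N at the knob); about 10 N along the knob's path clamps firmly.
- cam_knob (a point): Grip centre of the yellow upright knob on the cam lever's end: cylinder 18 mm across, 32 to 74 mm above the board's top; the point is 55 mm above that top and 85 mm from the pivot. At angle 0 the lever points 75 degrees from the board's x towards its y (left); it swings towards the robot. The lever bar, 14 mm wide, passes 6 mm above panel and rails.
- cam_pivot (a point): Point on the vertical pivot axis of the cam, level with cam_knob (55 mm above the board's top); at (-30, 85) mm in the board's frame; fixed to the board, same axes.
- panel: The lacquered panel; origin at the centre of its underside.
- mug_center (a point): Centre of a white mug, 80 mm across with a handle, 95 mm high, on the table left of the board. Leave it alone.
- jar_center (a point): Centre of an amber jar, 60 mm across, 75 mm high, on the table right of the board. Leave it alone.
- prop_center (a point): Centre of a wooden prop block 60 x 100 x 45 mm on the table right of the board, nearer the robot. Leave it alone.
- cam: The cam: steel eccentric disc, radius 22 mm, 16 mm high, just above the board's top, with its lever and knob. Origin on the pivot axis at the board's top; the disc's centre is 10 mm off it.

How it is judged:
By the outcome, as a careful person would: the job done as asked, in the order asked, and still so for the second after the job is handed in, with the robot touching nothing.
It also fails if it takes over 64 s, if anything falls off the work surface, if the arm or the gripper's body presses on something with over 40 N, if the wrist force passes 120 N, or if a joint passes its speed limit or range.

## Working session

There is one attempt and no reset: what is moved stays moved. The work goes in short steps, Python scripts to look and compute and a tool call to move; the robot and the scene stay as the last step left them, time stands still between calls to the robot, and variables do not carry over. Pictures are saved under pics/ and viewed, at most 10 in all, crops included, and the job is handed in when it is done.

Besides the shell and the picture viewer there is one more tool, called after "Request:" by a JSON object that holds its "fn" and its "kwargs". jog_arm: Moves the arm, as the interface text tells. Its arguments: {"type":"object","properties":{"motion":{"type":"array","items":{"type":"array","items":{"type":"number"}}},"hand":{"type":"number"},"newtons":{"type":"number"}},"required":["motion"]}

```bash
mkdir -p pics
cat > h.py <<'E'
import numpy as np, cv2
from scipy.spatial.transform import Rotation as R
from station import ctrl
def cam(n):
    i=ctrl.camera_info(n); return np.array(i["K"]),i["k1"],R.from_rotvec(np.ravel(i["rvec"])).as_matrix(),np.ravel(i["tvec"])
def toworld(n,p):
    K,k,Rm,t=cam(n); return Rm.T@(np.array(p)-t)
def ray(n,uv):
    K,k,Rm,t=cam(n); d=np.array([k,0,0,0,0.])
    p=cv2.undistortPoints(np.array([[uv]],float),K,d)[0,0]
    return -Rm.T@t, Rm.T@np.array([p[0],p[1],1])
def onz(n,uv,z):
    o,d=ray(n,uv); return o+d*(z-o[2])/d[2]
def proj(n,P):
    K,k,Rm,t=cam(n); return cv2.projectPoints(np.array(P,float).reshape(-1,3),Rm,t,K,np.array([k,0,0,0,0.]))[0][:,0]
def save(n,f):
    im=ctrl.grab_frame(n); cv2.imwrite('pics/'+f,im[:,:,::-1]); return im
E
python3 - <<'E'
from h import *
np.set_printoptions(precision=4,suppress=True)
s=ctrl.get_state(); print(s["t"],s["position"],s["tcp_rot"],s["ft_force"])
for n in("side","top"):
    save(n,n+'0.png')
    for l in("board","corner","panel_center","panel_corner","cam_knob","cam_pivot","mug_center","jar_center","prop_center"):
        r=ctrl.tip_of(n,l)
        if r: print(n,l,r[0]["p"],toworld(n,r[0]["position"]))
E
```

```text
0.0 [0.277  0.5596 0.2214] [-0.7158 -3.0583  0.0028] [-0.0159  0.5965  0.8002]
side board 0.59 [ 0.5643  0.035  -0.0009]
side corner 0.97 [0.6768 0.2139 0.0096]
side panel_center 0.65 [ 0.5857 -0.0352  0.0205]
side panel_corner 0.98 [0.6363 0.0628 0.0108]
side cam_knob 0.67 [0.5353 0.2033 0.0701]
side cam_pivot 0.55 [0.5267 0.1198 0.0617]
side jar_center 0.71 [ 0.5674 -0.336   0.0394]
side prop_center 0.56 [ 0.4467 -0.3353  0.0219]
top board 0.66 [ 0.5649  0.0379 -0.0039]
top corner 0.89 [0.6756 0.2135 0.009 ]
top panel_center 0.77 [ 0.5812 -0.0353  0.0165]
top panel_corner 0.67 [0.634  0.0547 0.0097]
top cam_knob 0.53 [0.5299 0.1988 0.0679]
top cam_pivot 0.78 [0.5299 0.1142 0.0677]
top mug_center 0.75 [0.5617 0.3769 0.0464]
top jar_center 0.64 [ 0.57   -0.3414  0.0368]
top prop_center 0.82 [ 0.4416 -0.3391  0.0218]
```

```bash
python3 -c "
import cv2,numpy as np
cv2.imwrite('pics/both.png',cv2.resize(np.vstack([cv2.imread('pics/top0.png')]),(800,600)))"
```

```text
(no output)
```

View pics/both.png

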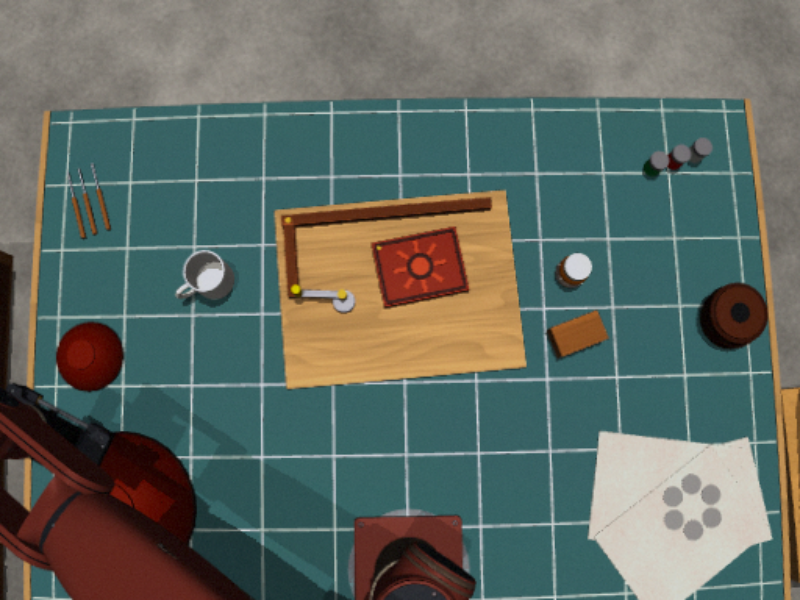

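View pics/side0.png

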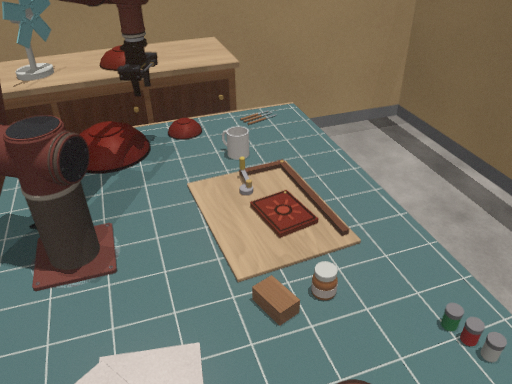

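```bash
cat >> h.py <<'E'
def goto(pos,yaw,n):
    """rows to world pos with tool y axis at heading yaw (mod pi), tool down"""
    s=ctrl.get_state(); Rt=R.from_rotvec(s["tcp_rot"]).as_matrix(); y=Rt[:,1]
    d=(yaw-np.arctan2(y[1],y[0])+np.pi/2)%np.pi-np.pi/2   # world z turn
    # level tool: desired
    c,sn=np.cos(np.arctan2(y[1],y[0])+d),np.sin(np.arctan2(y[1],y[0])+d)
    yd=np.array([c,sn,0]); zd=np.array([0,0,-1.]); Rd=np.column_stack([np.cross(yd,zd),yd,zd])
    rv=R.from_matrix(Rt.T@Rd).as_rotvec()/n
    step=(np.array(pos)-s["position"])/n; rows=[]; C=R.from_matrix(Rt)
    for i in range(n):
        rows.append(np.r_[C.inv().apply(step)*1000,rv]); C=C*R.from_rotvec(rv)
    print("pos",s["position"],"j",s["joint_pos"].round(2) if hasattr(s["joint_pos"],'round') else s["joint_pos"],"turn",d)
    for r in rows: print([round(float(v),1) for v in r[:3]]+[round(float(v),3) for v in r[3:]])
def W(bx,by,z): # board frame mm -> world m
    b=np.load('board.npy'); c,s=np.cos(b[2]),np.sin(b[2])
    return np.array([b[0]+(c*bx-s*by)/1e3,b[1]+(s*bx+c*by)/1e3,z])
def B(p):
    b=np.load('board.npy'); c,s=np.cos(b[2]),np.sin(b[2]); d=(np.array(p)[:2]-b[:2])*1e3
    return np.array([c*d[0]+s*d[1],-s*d[0]+c*d[1]])
E
python3 - <<'E'
from h import *
from scipy.optimize import least_squares
# board outline corners from the top picture silhouette (board top, z=.012)
save("top","t1.png"); 
obs=[]
for lab,m in(("board",(0,0)),("corner",(120,170)),("cam_pivot",(-30,85))):
    for n in("side","top"):
        if n=="side" : ctrl.grab_frame("side")
        r=ctrl.tip_of(n,lab)
        if r: obs.append((m,toworld(n,r[0]["position"])[:2]))
# picture (800x600 -> 512x384) board corners, top view
for m,uv in(((160,210),(276,211)),((160,-260),(506,191)),((-200,-260),(525,367)),((-200,210),(288,388))):
    obs.append((m,onz("top",(uv[0]*.64,uv[1]*.64),.012)[:2]))
def f(b):
    c,s=np.cos(b[2]),np.sin(b[2]); return np.concatenate([[b[0]+(c*m[0]-s*m[1])/1e3-p[0],b[1]+(s*m[0]+c*m[1])/1e3-p[1]] for m,p in obs])
r=least_squares(f,[.5645,.0365,.055]); print(r.x,(r.fun*1e3).round(1)); np.save('board.npy',r.x)
print("panel",B([.583,-.035]),"corner",B([.635,.058]),"knob",B([.5326,.201]))
goto(W(-80,-60,.25),r.x[2]+np.pi/2,15)
E
```

```text
[0.56400052 0.03354601 0.06546213] [ 0.8 -0.1 -3.  -3.6 -4.1 -3.5 -2.3 -0.1 -0.5 -0.6  0.1 -0.6  5.4  4.3
  3.2  0.3 -0.3 -1.6  0.7  5.5]
panel [ 14.47481959 -69.64204921] corner [72.4470726  19.75715594] knob [-20.37919887 169.14940247]
pos [0.27737727 0.56005965 0.22252603] j [ 0.98  0.22  1.53  0.    1.39 -0.13] turn 0.5253110417272797
[-30.1, -29.1, -1.8, -0.0, -0.0, -0.035]
[-29.1, -30.1, -1.8, -0.0, -0.0, -0.035]
[-28.0, -31.1, -1.8, -0.0, -0.0, -0.035]
[-26.9, -32.1, -1.8, -0.0, -0.0, -0.035]
[-25.7, -33.0, -1.8, -0.0, -0.0, -0.035]
[-24.6, -33.9, -1.8, -0.0, -0.0, -0.035]
[-23.4, -34.7, -1.8, -0.0, -0.0, -0.035]
[-22.1, -35.5, -1.8, -0.0, -0.0, -0.035]
[-20.9, -36.3, -1.8, -0.0, -0.0, -0.035]
[-19.6, -37.0, -1.8, -0.0, -0.0, -0.035]
[-18.3, -37.7, -1.8, -0.0, -0.0, -0.035]
[-16.9, -38.3, -1.8, -0.0, -0.0, -0.035]
[-15.6, -38.9, -1.8, -0.0, -0.0, -0.035]
[-14.2, -39.4, -1.8, -0.0, -0.0, -0.035]
[-12.8, -39.9, -1.8, -0.0, -0.0, -0.035]
```

Request:
{"fn": "jog_arm", "kwargs": {"motion": [[-30.1, -29.1, -1.8, 0, 0, -0.035], [-29.1, -30.1, -1.8, 0, 0, -0.035], [-28, -31.1, -1.8, 0, 0, -0.035], [-26.9, -32.1, -1.8, 0, 0, -0.035], [-25.7, -33, -1.8, 0, 0, -0.035]], "hand": -1}}

```text
t: 2.12
position: [0.348, 0.3618, 0.2318]
tcp_rot: [0.444, 3.11, 0.0]
ft_force: [-0.3, -0.3, 0.4]
width: 1.004
finger_force: 0.0
```

Request:
{"fn": "jog_arm", "kwargs": {"motion": [[-24.6, -33.9, -1.8, 0, 0, -0.035], [-23.4, -34.7, -1.8, 0, 0, -0.035], [-22.1, -35.5, -1.8, 0, 0, -0.035], [-20.9, -36.3, -1.8, 0, 0, -0.035], [-19.6, -37, -1.8, 0, 0, -0.035]]}}

```text
t: 2.75
position: [0.4184, 0.1646, 0.2409]
tcp_rot: [0.17, 3.136, 0.0]
ft_force: [0.1, -0.0, 0.3]
width: 1.001
finger_force: 0.0
```

Request:
{"fn": "jog_arm", "kwargs": {"motion": [[-18.3, -37.7, -1.8, 0, 0, -0.035], [-16.9, -38.3, -1.8, 0, 0, -0.035], [-15.6, -38.9, -1.8, 0, 0, -0.035], [-14.2, -39.4, -1.8, 0, 0, -0.035], [-12.8, -39.9, -1.8, 0, 0, -0.035]]}}

```text
t: 3.38
position: [0.4885, -0.0329, 0.2499]
tcp_rot: [-0.104, 3.139, -0.0]
ft_force: [1.1, 0.6, 0.2]
width: 1.0
finger_force: 0.0
```

Run:
```python
from h import *
im=save("wrist","w1.png")
for l in("panel_center","panel_corner","cam_pivot","cam_knob","corner","board"):
    r=ctrl.tip_of("wrist",l)
    if r: p=toworld("wrist",r[0]["position"]); print(l,r[0]["p"],p.round(4),B(p).round(1))
goto(W(-90,-68,.11),np.load('board.npy')[2]+np.pi/2,5)
cv2.imwrite('pics/w1b.png',im[:,:,::-1])
```

```text
panel_center 0.57 [ 0.5857 -0.0338  0.0226] [ 17.3 -68.6]
cam_pivot 0.8 [0.5277 0.1194 0.0682] [-30.6  88.1]
cam_knob 0.79 [0.5327 0.2059 0.0705] [-19.9 174. ]
board 0.83 [ 0.5661  0.0328 -0.0049] [ 2.  -0.9]
pos [ 0.48782846 -0.03062244  0.24946234] j [-0.22 -0.13  1.84  0.    1.43 -1.86] turn -0.0005905251011826262
[2.0, -1.8, 27.9, 0.0, -0.0, 0.0]
[2.0, -1.8, 27.9, 0.0, -0.0, 0.0]
[2.0, -1.8, 27.9, 0.0, -0.0, 0.0]
[2.0, -1.8, 27.9, 0.0, -0.0, 0.0]
[2.0, -1.8, 27.9, 0.0, -0.0, 0.0]
```

View pics/w1.png

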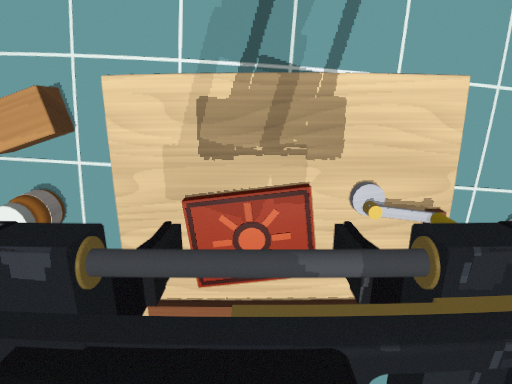

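Run:
```python
from h import *
for uv in((183,200),(310,185),(350,188)): print(B(onz("wrist",uv,.03)).round(1))
for uv in((103,76),(468,76)): print(B(onz("wrist",uv,.012)).round(1))
```

```text
[ -39.8 -154.9]
[-59.8   9.4]
[-55.8  61.5]
[-196.1 -251.4]
[-198.5  210.1]
```

Request:
{"fn": "jog_arm", "kwargs": {"motion": [[2, -1.8, 28, 0, 0, 0], [2, -1.8, 28, 0, 0, 0], [2, -1.8, 28, 0, 0, 0], [2, -1.8, 28, 0, 0, 0], [2, -1.8, 28, 0, 0, 0]]}}

```text
t: 4.35
position: [0.4786, -0.0401, 0.1089]
tcp_rot: [-0.105, 3.139, -0.0]
ft_force: [0.5, -0.7, -0.2]
width: 0.999
finger_force: 0.0
```

Request:
{"fn": "jog_arm", "kwargs": {"motion": [[0, 0, 30, 0, 0, 0], [0, 0, 30, 0, 0, 0], [0, 0, 20, 0, 0, 0], [0, 0, 8, 0, 0, 0], [0, 0, 0, 0, 0, 0]]}}

```text
t: 4.97
position: [0.4785, -0.0405, 0.0215]
tcp_rot: [0.104, -3.139, -0.0]
ft_force: [0.1, -0.4, 0.1]
width: 1.0
finger_force: 0.0
```

Request:
{"fn": "jog_arm", "kwargs": {"motion": [[-9, 0, 0, 0, 0, 0], [-9, 0, 0, 0, 0, 0], [-9, 0, 0, 0, 0, 0], [-9, 0, 0, 0, 0, 0], [-9, 0, 0, 0, 0, 0]]}}

```text
t: 5.6
position: [0.5236, -0.0379, 0.0213]
tcp_rot: [0.103, -3.138, -0.001]
ft_force: [-4.2, 1.3, 1.9]
width: 1.002
finger_force: 2.0
```

Request:
{"fn": "jog_arm", "kwargs": {"motion": [[-4, 0, 0, 0, 0, 0], [-4, 0, 0, 0, 0, 0], [-3, 0, 0, 0, 0, 0], [-2, 0, 0, 0, 0, 0], [0, 0, 0, 0, 0, 0]]}}

```text
t: 6.22
position: [0.537, -0.0375, 0.0215]
tcp_rot: [-0.102, 3.139, -0.0]
ft_force: [-1.0, 0.1, -0.2]
width: 0.993
finger_force: 0.5
```

Request:
{"fn": "jog_arm", "kwargs": {"motion": [[-2, 0, 0, 0, 0, 0], [-2, 0, 0, 0, 0, 0], [-2, 0, 0, 0, 0, 0], [-2, 0, 0, 0, 0, 0], [-1, 0, 0, 0, 0, 0]]}}

```text
t: 6.85
position: [0.5458, -0.0368, 0.0215]
tcp_rot: [-0.102, 3.14, 0.0]
ft_force: [-3.0, 0.2, -0.4]
width: 0.998
finger_force: 1.3
```

Run:
```python
from h import *
print(B(ctrl.get_state()["position"]),ctrl.get_state()["ft_force"])
im=save("top","t2.png"); cv2.imwrite('pics/t2c.png',cv2.resize(im[110:260,160:350,::-1],None,fx=4,fy=4,interpolation=cv2.INTER_CUBIC))
```

```text
[-22.79891204 -68.99722888] [-2.97119317  0.1502879  -0.40461451]
```

View pics/t2c.png

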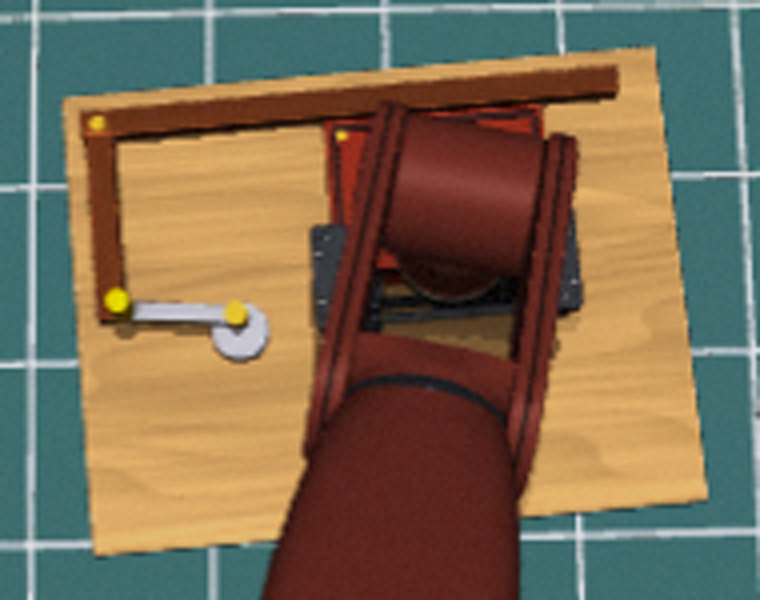

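Request:
{"fn": "jog_arm", "kwargs": {"motion": [[-1, 0, 0, 0, 0, 0], [-1, 0, 0, 0, 0, 0], [-1, 0, 0, 0, 0, 0], [-1, 0, 0, 0, 0, 0], [0, 0, 0, 0, 0, 0]]}}

```text
t: 7.52
position: [0.5488, -0.0366, 0.0215]
tcp_rot: [0.103, -3.138, -0.0]
ft_force: [-5.8, -0.3, 2.9]
width: 1.001
finger_force: 2.8
```

Request:
{"fn": "jog_arm", "kwargs": {"motion": [[-1, 0, 0, 0, 0, 0], [-1, 0, 0, 0, 0, 0], [-1, 0, 0, 0, 0, 0], [0, 0, 0, 0, 0, 0], [0, 0, 0, 0, 0, 0]]}}

```text
t: 8.15
position: [0.549, -0.0366, 0.0214]
tcp_rot: [0.103, -3.132, -0.0]
ft_force: [-16.5, -1.9, 12.3]
width: 1.003
finger_force: 8.3
```

Request:
{"fn": "jog_arm", "kwargs": {"motion": [[12, 0, 0, 0, 0, 0], [20, 0, 0, 0, 0, 0], [5, 0, -20, 0, 0, 0], [0, 0, -35, 0, 0, 0], [0, 0, -35, 0, 0, 0]]}}

```text
t: 8.78
position: [0.5162, -0.0388, 0.1129]
tcp_rot: [-0.102, 3.138, -0.0]
ft_force: [0.4, -0.1, 0.4]
width: 0.998
finger_force: 0.0
```

Run:
```python
from h import *
goto(W(50,-190,.11),np.load('board.npy')[2],10)
```

```text
pos [ 0.51619006 -0.03882021  0.11287078] j [-0.23  0.07  1.91  0.    1.16 -1.86] turn -1.5704391982783101
[-10.2, -12.1, 0.3, 0.0, 0.0, 0.157]
[-12.0, -10.3, 0.3, 0.0, 0.0, 0.157]
[-13.5, -8.3, 0.3, 0.0, 0.0, 0.157]
[-14.6, -6.1, 0.3, 0.0, 0.0, 0.157]
[-15.4, -3.8, 0.3, 0.0, 0.0, 0.157]
[-15.8, -1.3, 0.3, 0.0, 0.0, 0.157]
[-15.8, 1.2, 0.3, 0.0, 0.0, 0.157]
[-15.4, 3.6, 0.3, 0.0, 0.0, 0.157]
[-14.7, 6.0, 0.3, 0.0, 0.0, 0.157]
[-13.5, 8.2, 0.3, 0.0, 0.0, 0.157]
```

Request:
{"fn": "jog_arm", "kwargs": {"motion": [[-10.2, -12.1, 0, 0, 0, 0.157], [-12, -10.3, 0, 0, 0, 0.157], [-13.5, -8.3, 0, 0, 0, 0.157], [-14.6, -6.1, 0, 0, 0, 0.157], [-15.4, -3.8, 0, 0, 0, 0.157]]}}

```text
t: 9.4
position: [0.5719, -0.0962, 0.1121]
tcp_rot: [1.113, 2.935, 0.001]
ft_force: [-0.3, -0.6, -0.1]
width: 1.003
finger_force: 0.0
```

Request:
{"fn": "jog_arm", "kwargs": {"motion": [[-15.8, -1.3, 0, 0, 0, 0.157], [-15.8, 1.2, 0, 0, 0, 0.157], [-15.4, 3.6, 0, 0, 0, 0.157], [-14.7, 6, 0, 0, 0, 0.157], [-13.5, 8.2, 0, 0, 0, 0.157]]}}

```text
t: 10.02
position: [0.6269, -0.1532, 0.112]
tcp_rot: [2.151, 2.286, 0.002]
ft_force: [0.2, -0.9, 0.5]
width: 0.998
finger_force: 0.0
```

Run:
```python
from h import *
goto(W(52,-190,.021),np.load('board.npy')[2],5)
save("top","t3.png")
for l in ("panel_center","panel_corner"):
    r=ctrl.tip_of("top",l)
    if r: p=toworld("top",r[0]["position"]); print(l,r[0]["p"],p.round(4),B(p).round(1))
```

```text
pos [ 0.62686815 -0.1532001   0.11202868] j [-0.36  0.36  1.57  0.    1.21 -0.42] turn 0.0046567824601193575
[0.1, 0.3, 18.2, 0.0, 0.0, -0.001]
[0.1, 0.3, 18.2, 0.0, 0.0, -0.001]
[0.1, 0.3, 18.2, 0.0, 0.0, -0.001]
[0.1, 0.3, 18.2, 0.0, 0.0, -0.001]
[0.1, 0.3, 18.2, 0.0, 0.0, -0.001]
panel_center 0.58 [ 0.6239 -0.0377  0.0188] [ 55.1 -75. ]
panel_corner 0.81 [0.6804 0.0472 0.009 ] [117.   6.]
```

Request:
{"fn": "jog_arm", "kwargs": {"motion": [[0, 0, 25, 0, 0, 0], [0, 0, 25, 0, 0, 0], [0, 0, 25, 0, 0, 0], [0, 0, 15, 0, 0, 0], [0, 0, 0, 0, 0, 0]]}}

```text
t: 10.8
position: [0.6246, -0.152, 0.0204]
tcp_rot: [-2.144, -2.294, 0.001]
ft_force: [0.1, -0.1, 0.9]
width: 0.999
finger_force: 0.0
```

Request:
{"fn": "jog_arm", "kwargs": {"motion": [[8, 0, 0, 0, 0, 0], [8, 0, 0, 0, 0, 0], [8, 0, 0, 0, 0, 0], [8, 0, 0, 0, 0, 0], [8, 0, 0, 0, 0, 0]]}}

```text
t: 11.42
position: [0.624, -0.1134, 0.0228]
tcp_rot: [2.145, 2.292, -0.0]
ft_force: [1.1, -6.2, 4.2]
width: 0.997
finger_force: 2.9
```

Request:
{"fn": "jog_arm", "kwargs": {"motion": [[10, 0, 0, 0, 0, 0], [10, 0, 0, 0, 0, 0], [10, 0, 0, 0, 0, 0], [10, 0, 0, 0, 0, 0], [10, 0, 0, 0, 0, 0]]}}

```text
t: 12.05
position: [0.6205, -0.0636, 0.0227]
tcp_rot: [2.145, 2.292, -0.001]
ft_force: [-0.5, -6.3, 4.1]
width: 1.0
finger_force: 3.2
```

Run:
```python
from h import *
s=ctrl.get_state();print(B(s["position"]),s["ft_force"])
save("top","t4.png")
for l in ("panel_center","panel_corner"):
    r=ctrl.tip_of("top",l)
    if r: p=toworld("top",r[0]["position"]); print(l,r[0]["p"],p.round(4),B(p).round(1))
```

```text
[  50.0717843  -100.65470555] [-0.45127638 -6.28370192  4.13250605]
panel_center 0.78 [0.6154 0.0314 0.0173] [51.2 -5.5]
panel_corner 0.65 [0.6815 0.1173 0.0128] [122.7  75.9]
```

Request:
{"fn": "jog_arm", "kwargs": {"motion": [[10, 0, 0.5, 0, 0, 0], [10, 0, 0.5, 0, 0, 0], [10, 0, 0, 0, 0, 0], [10, 0, 0, 0, 0, 0], [5, 0, 0, 0, 0, 0]]}}

```text
t: 12.82
position: [0.6173, -0.019, 0.0214]
tcp_rot: [2.145, 2.293, -0.001]
ft_force: [-0.3, -8.7, 5.3]
width: 0.996
finger_force: 3.6
```

Run:
```python
from h import *
s=ctrl.get_state();print(B(s["position"]),s["ft_force"])
im=save("top","t5.png"); cv2.imwrite('pics/t5c.png',cv2.resize(im[110:260,160:350,::-1],None,fx=4,fy=4,interpolation=cv2.INTER_CUBIC))
```

```text
[ 49.71818446 -55.88206559] [-0.33618281 -8.6925848   5.3093824 ]
```

View pics/t5c.png

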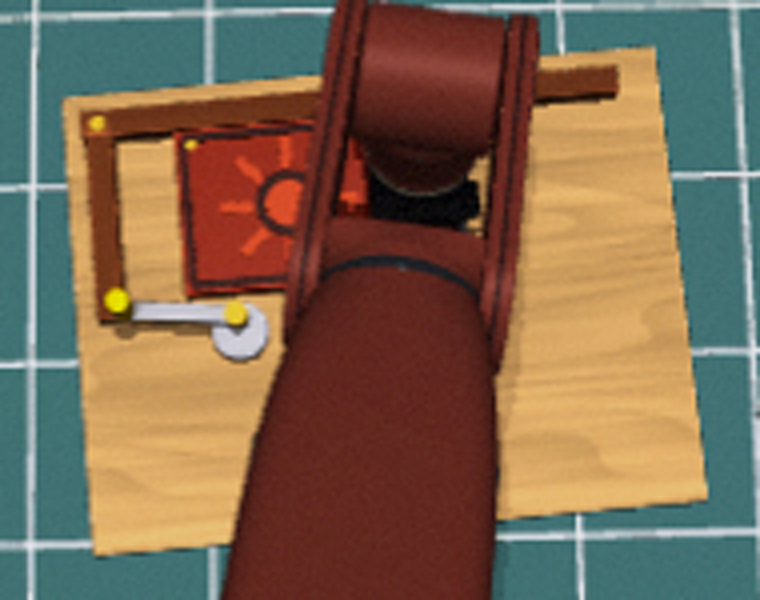

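Request:
{"fn": "jog_arm", "kwargs": {"motion": [[8, 0, 0, 0, 0, 0], [8, 0, 0, 0, 0, 0], [8, 0, 0, 0, 0, 0], [8, 0, 0, 0, 0, 0], [4, 0, 0, 0, 0, 0]]}}

```text
t: 13.5
position: [0.6147, 0.0169, 0.0212]
tcp_rot: [2.145, 2.293, -0.002]
ft_force: [-0.5, -7.0, 6.2]
width: 1.001
finger_force: 3.5
```

Request:
{"fn": "jog_arm", "kwargs": {"motion": [[1.5, 0, 0, 0, 0, 0], [1.5, 0, 0, 0, 0, 0], [1.5, 0, 0, 0, 0, 0], [1.5, 0, 0, 0, 0, 0], [0, 0, 0, 0, 0, 0]]}}

```text
t: 14.12
position: [0.6143, 0.0227, 0.0212]
tcp_rot: [2.146, 2.293, -0.002]
ft_force: [-0.5, -5.3, 4.9]
width: 1.001
finger_force: 3.3
```

Request:
{"fn": "jog_arm", "kwargs": {"motion": [[1, 0, 0, 0, 0, 0], [1, 0, 0, 0, 0, 0], [1, 0, 0, 0, 0, 0], [1, 0, 0, 0, 0, 0], [0, 0, 0, 0, 0, 0]]}}

```text
t: 14.75
position: [0.614, 0.0266, 0.0212]
tcp_rot: [2.146, 2.293, -0.002]
ft_force: [-1.6, -7.1, 5.2]
width: 0.997
finger_force: 3.4
```

Request:
{"fn": "jog_arm", "kwargs": {"motion": [[0.7, 0, 0, 0, 0, 0], [0.7, 0, 0, 0, 0, 0], [0.6, 0, 0, 0, 0, 0], [0, 0, 0, 0, 0, 0], [0, 0, 0, 0, 0, 0]]}}

```text
t: 15.38
position: [0.614, 0.0276, 0.0212]
tcp_rot: [2.145, 2.292, -0.003]
ft_force: [-1.0, -9.8, 5.7]
width: 1.001
finger_force: 5.1
```

Request:
{"fn": "jog_arm", "kwargs": {"motion": [[1, 0, 0, 0, 0, 0], [1, 0, 0, 0, 0, 0], [1, 0, 0, 0, 0, 0], [0.5, 0, 0, 0, 0, 0], [0, 0, 0, 0, 0, 0]]}}

```text
t: 16.0
position: [0.6144, 0.028, 0.0213]
tcp_rot: [2.142, 2.29, -0.008]
ft_force: [1.0, -20.5, 3.5]
width: 1.001
finger_force: 10.4
```

Request:
{"fn": "jog_arm", "kwargs": {"motion": [[-10, 0, 0, 0, 0, 0], [-20, 0, 0, 0, 0, 0], [-10, 0, -30, 0, 0, 0], [-15, 0, -40, 0, 0, 0], [-35, 0, -40, 0, 0, 0]]}}

```text
t: 16.62
position: [0.6186, -0.056, 0.1308]
tcp_rot: [-2.143, -2.294, 0.0]
ft_force: [0.4, 0.0, -0.3]
width: 1.0
finger_force: 0.0
```

Request:
{"fn": "jog_arm", "kwargs": {"motion": [[-60, 0, 0, 0, 0, 0], [-60, 0, 0, 0, 0, 0], [-50, 0, 0, 0, 0, 0], [-20, 0, 0, 0, 0, 0], [0, 0, 0, 0, 0, 0]], "hand": 0.2}}

```text
t: 17.25
position: [0.6313, -0.2468, 0.1298]
tcp_rot: [-2.148, -2.29, -0.0]
ft_force: [-0.3, 0.7, -1.1]
width: 0.515
finger_force: 0.0
```

Run:
```python
from h import *
im=save("top","t6.png"); cv2.imwrite('pics/t6c.png',cv2.resize(im[130:215,170:295,::-1],None,fx=6,fy=6,interpolation=cv2.INTER_CUBIC))
for n in("side","top"):
  if n=="side": save("side","s6.png")
  for l in ("panel_center","panel_corner","cam_knob","cam_pivot","corner"):
    r=ctrl.tip_of(n,l)
    if r: p=toworld(n,r[0]["position"]); print(n,l,r[0]["p"],p.round(4),B(p).round(1))
```

```text
side panel_center 0.95 [0.6122 0.1224 0.0217] [53.9 85.5]
side panel_corner 0.7 [0.6749 0.2148 0.0116] [122.5 173.6]
side cam_knob 0.75 [0.5346 0.2035 0.0691] [-18.2 171.5]
side cam_pivot 0.95 [0.5273 0.1194 0.066 ] [-31.  88.]
side corner 0.92 [0.6742 0.2134 0.008 ] [121.7 172.3]
top panel_center 0.7 [0.6095 0.1253 0.0187] [51.4 88.6]
top panel_corner 0.79 [0.6714 0.2089 0.0113] [118.7 167.9]
top cam_knob 0.61 [0.5322 0.2007 0.0682] [-20.8 168.9]
top cam_pivot 0.55 [0.5285 0.1166 0.0673] [-30.   85.2]
top corner 0.64 [0.674  0.2147 0.0113] [121.6 173.6]
```

View pics/t6c.png

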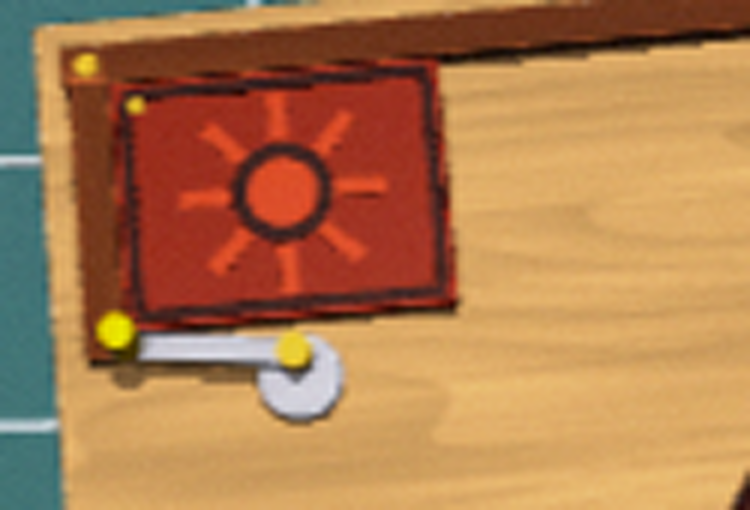

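Run:
```python
from h import *
b=np.load('board.npy')
goto([.5334,.202,.15],b[2]+.14,10)
```

```text
pos [ 0.631979   -0.24562653  0.13066381] j [-0.49  0.42  1.46  0.    1.27 -0.55] turn 0.13898758724443283
[45.3, -6.9, -1.9, 0.0, 0.0, -0.014]
[45.4, -6.2, -1.9, 0.0, 0.0, -0.014]
[45.5, -5.6, -1.9, 0.0, 0.0, -0.014]
[45.6, -5.0, -1.9, 0.0, 0.0, -0.014]
[45.6, -4.3, -1.9, 0.0, 0.0, -0.014]
[45.7, -3.7, -1.9, 0.0, 0.0, -0.014]
[45.7, -3.1, -1.9, 0.0, 0.0, -0.014]
[45.8, -2.4, -1.9, 0.0, 0.0, -0.014]
[45.8, -1.8, -1.9, 0.0, 0.0, -0.014]
[45.8, -1.2, -1.9, 0.0, 0.0, -0.014]
```

Request:
{"fn": "jog_arm", "kwargs": {"motion": [[45.3, -6.9, -1.9, 0, 0, -0.014], [45.4, -6.2, -1.9, 0, 0, -0.014], [45.5, -5.6, -1.9, 0, 0, -0.014], [45.6, -5, -1.9, 0, 0, -0.014], [45.6, -4.3, -1.9, 0, 0, -0.014]]}}

```text
t: 18.48
position: [0.5823, -0.0208, 0.1403]
tcp_rot: [2.065, 2.367, 0.001]
ft_force: [1.4, 0.5, 1.0]
width: 0.402
finger_force: 0.0
```

Request:
{"fn": "jog_arm", "kwargs": {"motion": [[45.7, -3.7, -1.9, 0, 0, -0.014], [45.7, -3.1, -1.9, 0, 0, -0.014], [45.8, -2.4, -1.9, 0, 0, -0.014], [45.8, -1.8, -1.9, 0, 0, -0.014], [45.8, -1.2, -1.9, 0, 0, -0.014]]}}

```text
t: 19.1
position: [0.5329, 0.2031, 0.1499]
tcp_rot: [1.981, 2.438, 0.001]
ft_force: [0.2, 0.3, -0.1]
width: 0.401
finger_force: 0.0
```

Run:
```python
from h import *
b=np.load('board.npy')
ks=[]
save("wrist","w2.png"); save("side","s7.png")
for n in("wrist","side"):
  for l in("cam_knob","cam_pivot"):
    r=ctrl.tip_of(n,l)
    if r: p=toworld(n,r[0]["position"]); print(n,l,r[0]["p"],p.round(4),B(p).round(1))
goto([.5334,.202,.050],b[2]+.14,5)
```

```text
wrist cam_knob 0.62 [0.5356 0.2034 0.0686] [-17.2 171.3]
wrist cam_pivot 0.69 [0.5282 0.1174 0.0676] [-30.2  86. ]
side cam_knob 0.83 [0.5315 0.2029 0.0709] [-21.4 171.1]
side cam_pivot 0.68 [0.5275 0.1196 0.0616] [-30.8  88.3]
pos [0.53344203 0.20084689 0.14948907] j [ 0.22  0.15  1.74 -0.    1.24  0.02] turn 6.731595106668209e-06
[0.2, 0.0, 19.9, -0.0, 0.0, -0.0]
[0.2, 0.0, 19.9, -0.0, 0.0, -0.0]
[0.2, 0.0, 19.9, -0.0, 0.0, -0.0]
[0.2, 0.0, 19.9, -0.0, 0.0, -0.0]
[0.2, 0.0, 19.9, -0.0, 0.0, -0.0]
```

View pics/w2.png

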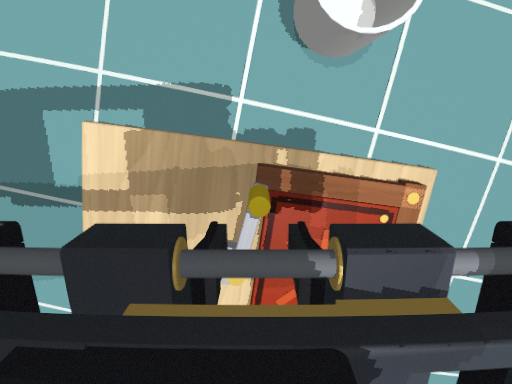

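Request:
{"fn": "jog_arm", "kwargs": {"motion": [[0.2, 0, 30, 0, 0, 0], [0.2, 0, 30, 0, 0, 0], [0, 0, 25, 0, 0, 0], [0, 0, 13, 0, 0, 0], [0, 0, 0, 0, 0, 0]]}}

```text
t: 20.02
position: [0.5327, 0.201, 0.0507]
tcp_rot: [-1.982, -2.436, 0.003]
ft_force: [-0.4, -1.0, 0.7]
width: 0.403
finger_force: 0.0
```

Request:
{"fn": "jog_arm", "kwargs": {"motion": [[0, 0, 0, 0, 0, 0], [0, 0, 0, 0, 0, 0], [0, 0, 0, 0, 0, 0], [0, 0, 0, 0, 0, 0], [0, 0, 0, 0, 0, 0]], "hand": 1, "newtons": 20}}

```text
t: 20.65
position: [0.5341, 0.2024, 0.0526]
tcp_rot: [1.98, 2.437, 0.003]
ft_force: [0.7, 0.5, 5.5]
width: 0.197
finger_force: 20.0
```

```bash
cat >> h.py <<'E'
def arc(n,dth):
    """rows: swing about the pivot by dth each, from the present pose, tool turning along"""
    s=ctrl.get_state(); Rt=R.from_rotvec(s["tcp_rot"]).as_matrix(); piv=W(-30,85,0)[:2]; C=R.from_matrix(Rt)
    p=np.array(s["position"]); r=p[:2]-piv; a=np.arctan2(r[1],r[0]); print("lever",a-np.load('board.npy')[2]-np.radians(75),"r",np.hypot(*r),"z",p[2],"F",s["ft_force"],s["width"],s["joint_pos"])
    rad=.085
    for i in range(n):
        q=np.r_[piv+rad*np.array([np.cos(a+dth),np.sin(a+dth)]),p[2]]
        q0=np.r_[piv+rad*np.array([np.cos(a),np.sin(a)]),p[2]]
        d=C.inv().apply(q-q0)*1000; print([round(float(v),1) for v in d],"rz",-dth); C=C*R.from_rotvec([0,0,-dth]); a+=dth
E
python3 - <<'E'
from h import *
arc(3,.12)
E
```

```text
lever 0.13082194258039626 r 0.0861415196744449 z 0.052602292802187436 F [0.70181975 0.50838567 5.53943332] 0.19718312433504873 [2.24081065e-01 2.75035200e-01 1.80324431e+00 2.19952670e-05
 1.06108087e+00 1.78927308e-02]
[2.1, -10.0, -0.0] rz -0.12
[2.1, -10.0, -0.0] rz -0.12
[2.1, -10.0, -0.0] rz -0.12
```

Request:
{"fn": "jog_arm", "kwargs": {"motion": [[0, 0, -1.5, 0, 0, 0], [2.1, -10, 0, 0, 0, -0.12], [2.1, -10, 0, 0, 0, -0.12], [2.1, -10, 0, 0, 0, -0.12], [2.1, -10, 0, 0, 0, -0.12]]}}

```text
t: 21.28
position: [0.4936, 0.1946, 0.0528]
tcp_rot: [1.338, 2.841, 0.001]
ft_force: [5.7, -1.5, -3.4]
width: 0.201
finger_force: 20.0
```

Run:
```python
from h import *
arc(3,.12)
```

```text
lever 0.6162614785373939 r 0.08567501367091357 z 0.0527564868045904 F [ 5.7453165  -1.46244143 -3.35325581] 0.20085350182204184 [ 2.27274258e-01  1.87567847e-01  1.90868724e+00 -6.27546168e-04
  1.04399680e+00 -4.62748069e-01]
[2.1, -10.0, -0.0] rz -0.12
[2.1, -10.0, -0.0] rz -0.12
[2.1, -10.0, -0.0] rz -0.12
```

Request:
{"fn": "jog_arm", "kwargs": {"motion": [[2.1, -10, 0.6, 0, 0, -0.12], [2.1, -10, 0, 0, 0, -0.12], [2.1, -10, 0, 0, 0, -0.12], [2.1, -10, 0, 0, 0, -0.12], [2.1, -10, 0, 0, 0, -0.12]]}}

```text
t: 21.9
position: [0.4567, 0.1614, 0.0527]
tcp_rot: [0.439, 3.107, 0.001]
ft_force: [8.6, -1.0, -4.1]
width: 0.196
finger_force: 20.0
```

Request:
{"fn": "jog_arm", "kwargs": {"motion": [[0.7, -3.3, 0, 0, 0, -0.04], [0.7, -3.3, 0, 0, 0, -0.04], [0.7, -3.3, 0, 0, 0, -0.04], [0, 0, 0, 0, 0, 0], [0, 0, 0, 0, 0, 0]]}}

```text
t: 22.52
position: [0.452, 0.1524, 0.0527]
tcp_rot: [0.258, 3.129, 0.0]
ft_force: [5.5, -0.2, -0.8]
width: 0.199
finger_force: 20.0
```

Run:
```python
from h import *
arc(1,.04)
```

```text
lever 1.3271913236019512 r 0.08459230492029306 z 0.052686029430204145 F [ 5.45213196 -0.21143475 -0.83161786] 0.19911764007548458 [ 1.60087307e-01  6.53703243e-02  2.04528472e+00 -5.66707144e-04
  1.02881825e+00 -1.24555735e+00]
[0.9, -3.3, -0.0] rz -0.04
```

Request:
{"fn": "jog_arm", "kwargs": {"motion": [[0.8, -3.3, 0, 0, 0, -0.04], [0.8, -3.3, 0, 0, 0, -0.04], [0, 0, 0, 0, 0, 0], [0, 0, 0, 0, 0, 0], [0, 0, 0, 0, 0, 0]]}}

```text
t: 23.15
position: [0.4498, 0.1473, 0.0527]
tcp_rot: [0.134, 3.136, 0.003]
ft_force: [7.1, 6.2, -3.2]
width: 0.198
finger_force: 20.0
```

Request:
{"fn": "jog_arm", "kwargs": {"motion": [[0.8, -3.3, 0, 0, 0, -0.04], [0, 0, 0, 0, 0, 0], [0, 0, 0, 0, 0, 0], [0, 0, 0, 0, 0, 0], [0, 0, 0, 0, 0, 0]]}}

```text
t: 23.78
position: [0.449, 0.1451, 0.0527]
tcp_rot: [0.072, 3.137, 0.007]
ft_force: [7.4, 10.5, -5.4]
width: 0.201
finger_force: 20.0
```

```bash
cat >> h.py <<'E'
def ft():
    s=ctrl.get_state(); piv=W(-30,85,0)[:2]; r=np.array(s["position"])[:2]-piv; u=r/np.hypot(*r); F=np.array(s["ft_force"])[:2]
    print("tangential",-F@[-u[1],u[0]],"radial",F@u)
E
python3 - <<'E'
from h import *
arc(1,.04); ft()
E
```

```text
lever 1.4201424148335253 r 0.08453142666054443 z 0.05273928045260724 F [ 7.37084908 10.49723218 -5.42101302] 0.200597067984484 [ 0.14269682  0.05067259  2.06066592  0.00415573  1.02561134 -1.38406282]
[0.9, -3.3, -0.0] rz -0.04
tangential 12.378202551329622 radial -3.361755651750705
```

Request:
{"fn": "jog_arm", "kwargs": {"motion": [[0.6, -2.5, 0, 0, 0, -0.02], [0, 0, 0, 0, 0, 0], [0, 0, 0, 0, 0, 0], [0, 0, 0, 0, 0, 0], [0, 0, 0, 0, 0, 0]]}}

```text
t: 24.4
position: [0.4484, 0.1435, 0.0527]
tcp_rot: [0.041, 3.137, 0.009]
ft_force: [8.6, 14.3, -6.3]
width: 0.199
finger_force: 20.0
```

Run:
```python
from h import *
arc(1,.04); ft()
im=save("top","t8.png")
for l in ("panel_center","panel_corner"):
    r=ctrl.tip_of("top",l)
    if r: p=toworld("top",r[0]["position"]); print(l,r[0]["p"],B(p).round(1))
```

```text
lever 1.4407728319072952 r 0.08456974653733718 z 0.05274391115532827 F [ 8.61341221 14.31123611 -6.25183683] 0.1987233358541014 [ 0.13829294  0.04740809  2.06407601  0.00591182  1.02488053 -1.40919252]
[0.9, -3.3, -0.0] rz -0.04
tangential 16.31726530478922 radial -3.5706024409395853
panel_center 0.85 [48.8 85.5]
panel_corner 0.78 [116.5 167. ]
```

Request:
{"fn": "jog_arm", "kwargs": {"motion": [[0, 0, 0, 0, 0, 0], [0, 0, 0, 0, 0, 0], [0, 0, 0, 0, 0, 0], [0, 0, 0, 0, 0, 0], [0, 0, 0, 0, 0, 0]], "hand": 0}}

```text
t: 25.18
position: [0.4464, 0.1404, 0.0523]
tcp_rot: [-0.039, -3.141, 0.0]
ft_force: [0.5, -0.0, -0.0]
width: 0.495
finger_force: 0.0
```

Request:
{"fn": "jog_arm", "kwargs": {"motion": [[0, 0, -10, 0, 0, 0], [0, 0, -20, 0, 0, 0], [0, 0, -40, 0, 0, 0], [0, 0, -40, 0, 0, 0], [0, 0, -40, 0, 0, 0]]}}

```text
t: 25.8
position: [0.4466, 0.1405, 0.2046]
tcp_rot: [0.039, 3.14, 0.0]
ft_force: [-0.4, 0.5, 0.0]
width: 0.497
finger_force: 0.0
```

Request:
{"fn": "jog_arm", "kwargs": {"motion": [[0, -50, 0, 0, 0, 0], [0, -50, 0, 0, 0, 0], [0, -50, 0, 0, 0, 0], [0, -50, 0, 0, 0, 0], [0, -30, 0, 0, 0, 0]]}}

```text
t: 26.42
position: [0.4408, -0.0915, 0.2034]
tcp_rot: [0.042, 3.14, -0.001]
ft_force: [0.5, 0.1, 0.7]
width: 0.501
finger_force: 0.0
```

Run:
```python
from h import *
im=save("top","t9.png"); cv2.imwrite('pics/t9c.png',cv2.resize(im[130:230,150:295,::-1],None,fx=5.5,fy=5.5,interpolation=cv2.INTER_CUBIC))
save("side","s9.png")
for n in("side","top"):
  for l in ("panel_center","panel_corner","cam_knob","cam_pivot","corner","mug_center","jar_center","prop_center"):
    r=ctrl.tip_of(n,l)
    if r: p=toworld(n,r[0]["position"]); print(n,l,r[0]["p"],p.round(4),B(p).round(1))
```

```text
side panel_center 0.72 [0.6138 0.1215 0.0232] [55.4 84.5]
side panel_corner 0.83 [0.6745 0.2173 0.0136] [122.3 176.1]
side cam_knob 0.72 [ 0.4465 -0.3387  0.0261] [-141.6 -363.8]
side cam_pivot 0.86 [0.5276 0.1191 0.0625] [-30.7  87.8]
side corner 0.59 [0.6767 0.216  0.0106] [124.4 174.7]
side mug_center 0.41 [0.6729 0.2161 0.0096] [120.6 175. ]
side jar_center 0.98 [ 0.5643 -0.3364  0.0368] [ -23.9 -369.1]
side prop_center 0.89 [ 0.4474 -0.3389  0.025 ] [-140.7 -364. ]
top panel_center 0.84 [0.6092 0.1254 0.0205] [51.1 88.7]
top panel_corner 0.7 [0.6712 0.2062 0.0134] [118.2 165.2]
top cam_knob 0.75 [0.4474 0.1444 0.0687] [-109.1  118.2]
top cam_pivot 0.83 [0.5309 0.117  0.0668] [-27.6  85.4]
top corner 0.9 [0.6773 0.2117 0.0094] [124.7 170.4]
top mug_center 0.6 [0.5648 0.3778 0.0502] [ 23.3 343.5]
top jar_center 0.85 [ 0.5682 -0.3396  0.0368] [ -20.2 -372.7]
top prop_center 0.63 [ 0.4443 -0.3374  0.0224] [-143.7 -362.3]
```

View pics/t9c.png

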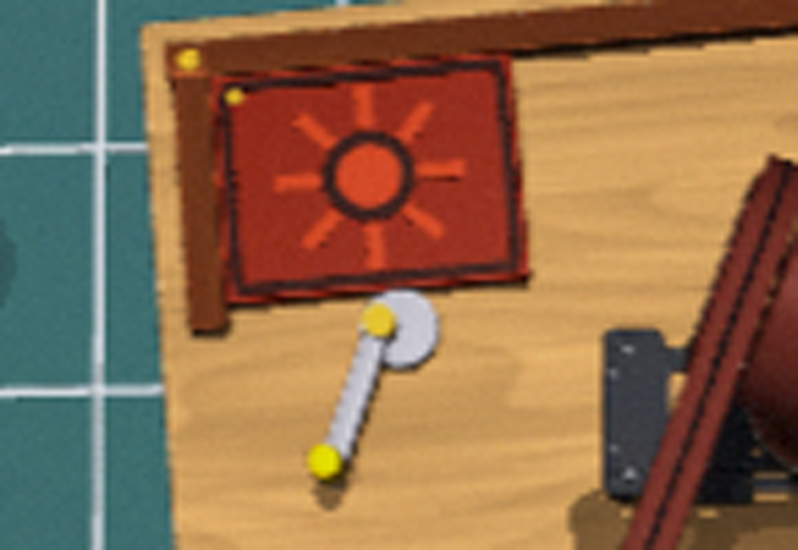

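The panel sits flush against both rails, and the cam is at about 1.44 rad, bearing on the near edge. The mug, jar and block haven't moved.

```bash
python3 -c "
from station import ctrl
print(ctrl.hand_in())"
```

```text
the job is handed in; nothing more can be done
None
```

The job is handed in: in the last images the panel sits flush against both rails, the cam is clamped at about 1.44 rad (about 16 N at the knob before release) and held after letting go, and the mug, jar and block were not disturbed; no verdict was returned.

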